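# Lock the hand mill's crank shaft with its pin

## Robot

A 7-joint arm with a two-finger parallel gripper is mounted at the origin on the work surface. World frame = base frame: x ahead of the robot, y to its left, z up, the work surface at z = 0. Lengths are in mm, angles in rad, forces in N, time in s.
With the tool pointing down it reaches from about 400 to 875 mm from the base axis. Payload 4.4 kg.
Tool frame: the origin (TCP) lies where the fingers leave the gripper's body, on its centre line; the fingertips stand 73 mm ahead of it and the grasp point (between the pads) lies 54 mm ahead of it; z points along the fingers, y is the line along which they close (so a half turn about z gives the same grasp; the last joint's range is limited). The gripper opens to 85 mm and grips with 20 to 120 N. Pads are 22 mm wide; open, the fingers measure 114 mm over their backs; the gripper's body (76 mm by 85 mm) begins 54 mm behind the grasp point. The pads swing forward as they close: fully open they stand 13 mm farther back than shut.
Start: joints at [1.265, 0.628, 0.038, 1.517, -0.027, 0.996, -0.02], TCP at [154.405, -631.408, 303.913] pointing down, gripper open.
Joint ranges: [-3.06, 3.06], [-0.37, 2.12], [-1.25, 1.32], [0.18, 2.47], [-1.1, 4.24], [0.23, 1.98], [-2.94, 2.94]. Speed limits (rad/s): [2.57, 2.57, 3.14, 3.14, 3.14, 3.14, 3.14].

## Interface

Orientations are given as [roll, pitch, yaw] about the fixed x, y, z axes, in that order (R = Rz(yaw) Ry(pitch) Rx(roll)).
In Python, from cell import ctrl gives the robot as it stands.
- The arm moves only by the tool send_rows, never from a script. Its argument "rows" is a list that holds one entry, the list of rows, each a list of 6 numbers: the shift along the tool's x, y, z in cm, then the turn, a rotation vector about the tool's x, y, z in rad. In form: [[[tx, ty, tz, wx, wy, wz], ...]]. A call has 1 to 10 rows; each row is the pose to reach, as a shift and turn from the pose commanded when the call began, along the tool's axes at that moment; what a row does not reach only later rows make up. A row lasts 1/10 s, in which the tool goes at most 50 mm and 8.59 degrees, less where a joint would pass 70% of its speed; a pose out of reach is approached as far as the arm can. A call with a gripper value outside its range is refused whole. "grip" is the closure in counts, from 0 (fully open) to 255 (shut), set as the call begins (left out, the last holds). The fingers move at their own pace and stop on an object; the grip force is fixed at half the most. Time passes only in rows, so rows that repeat a pose let the fingers close. It gives the time, the measured TCP pose, the force, the opening and the grip force at its end, in the units of the state.
- ctrl.read_state(): the state, without advancing time (a new reading comes with each control period).
- ctrl.get_image(name): name is "side" or "top"; returns a dict with "pixels" (420x560x3 uint8, red, green, blue), "fx", "fy", "cx", "cy" (pixels), "extrinsics" (4x4, takes a point from camera to world coordinates). Camera axes: x right, y up, looking along -z (the intrinsics and any distortion apply to the point x, -y, -z); pixel columns grow to the right and rows downward; lengths in mm; the calibration is good to about 2 mm. A picture is of the moment at which its call begins. There is no depth.
- ctrl.finish_job(): hands the job in; it is judged then, once.
The state is a dict: "clock": time; "qpos": joint angles; "qd": joint speeds; "tau": joint torques, N m; "eef_pos": TCP position; "tool_rot": TCP orientation; "force": force on the tool from outside, world axes, zero at the start; "torque": the same for the moment, N m; "width": finger opening in mm; "gripper_force": force on a finger pad.
Only numpy, scipy, OpenCV 4.12 (cv2) and the standard library are available. Lean on these libraries where they do the work, as an engineer would, in place of code of your own. Each camera call takes 0.05 s, during which the arm holds its last target. There are 200 camera calls.

## Task

Lock the little hand-cranked mill for cleaning: take the flanged locking pin from the rack, stand it in the hole in the top of the mill's tower so that it rests on the shaft inside, and ease the crank over, away from you, until the pin drops into the shaft's hidden cross-hole and the crank stops. Do not force the crank against the pin or ram the pin against the shaft; once it has caught, push the pin down until its flange sits flat on the tower, and let go. Leave the other pins and the beaker where they are.

Things in the scene. Friction and masses are not known exactly. Their poses are not given: they have to be found in the camera images.
- housing: Grey bearing block of the mill, fixed. Origin: centre of its underside. Base 120 (x) by 74 (y) by 12 mm; block 64 by 64 mm up to 109 mm; on it a tower 48 by 34 mm up to 158 mm. A hidden 36 mm shaft lies along its y axis, 80 mm above the bench. A vertical bore for the pin runs down the tower's middle and on through the block, 13.5 mm square above the shaft, 14.5 mm below.
- mouth (a point): Centre of the 17 mm hole in the tower's flat steel top, 158 mm above the bench. 5 to 15 mm below it two sprung jaws stand 12.8 mm apart: the pin's 12 mm part slips between them, its 15 mm part must be pushed through all the way with 5 to 15 N and is then held by friction.
- shaft_top (a point): Top of the shaft under the bore, 98 mm above the bench, where the pin will stand. The shaft has one 14 mm cross-hole right through it here; the crank angle at which it is upright is unknown and differs every time: from 0.2 rad before the top to 0.9 rad past it. When it comes under the pin, the pin drops some 10 mm (its step then sits in the jaws) and blocks the crank.
- crank: Crank: a 60 mm steel arm at the block's -y end and a blue flywheel (144 mm wide, 12 thick, 52 to 64 mm from the bore at +y), clamped on the shaft. Origin: on the shaft axis below the bore. Turns about the block's y; its z points along the arm to the handle. Starts leaning 0.6 to 1.1 rad from upright towards the robot (-x), turns over the top to 1.3 rad at +x; stays where it is left.
- crank_grip (a point): Middle of the crank's round black handle, on its axis, a sleeve that spins freely: 16 mm thick, 58 mm long, along the block's y axis, pointing away from the block (-y); 60 mm from the shaft axis, 82 mm from the bore along y. It moves at about 2 N; more than 20 N beyond that, once the pin has caught, is forcing it (80 N between pin and shaft).
- pin: Steel locking pin, 135 mm long, 140 g, loose, upright in a rack hole; the only one with a flange. Origin: centre of its lower tip, z up to the knob. From the tip: 12 mm thick up to 57 mm, 15 mm thick from 61 to 105 mm, flange 30 mm wide to 109 mm, then the 22 mm round knob to hold it by, to 135 mm. Tip height: on the shaft 98, caught in the hole 83 to 91, home (flange on the tower) 53 mm.
- rack: Black block, fixed, 56 by 190 by 50 mm, with three 14 mm square holes 40 mm deep, 60 mm apart along its y axis; the middle one at its centre. Origin: centre of its underside. A pin in it stands with its tip 10 mm above the bench.
- rod: Plain 12 mm steel rod, 120 mm long, in the rack. Not needed. Origin: lower tip.
- teepin: Steel pin of 12 mm with a thin cross bar on top, 118 mm long, in the rack. Not needed. Origin: lower tip.
- beaker: Glass beaker, 70 mm wide, 90 mm high, beyond the mill and the rack. Origin: centre of its underside.
There are look-alikes about, which are no part of the job. Several things have the shape of the pin; the one meant has the colours described above.

How it is judged (in metres and radians):
On the way:
1. the locking pin stands in the tower's bore, its tip within 15 mm above the shaft or on it (horizontal distance between pin and mouth below 0.005 m and z of pin in the frame of housing below 0.113 m), for 0.2 s.
At the end, for the whole second after the job is handed in: The locking pin is through the shaft and home: flange within 2.5 mm of the tower's top (tip below 55.5 mm), on the bore's axis within 5 mm, upright within 4 degrees, at rest and released (z of pin in the frame of housing below 0.0555 m and horizontal distance between pin and mouth below 0.005 m and angle between pin's own z axis and vertical below 0.07 rad and linear speed of pin below 0.02 m/s); the robot touches nothing.
It fails at once if the crank is forced against the pin, or the pin rammed against the shaft (over 80 N between them) (contact force between pin and crank above 80 N).
It fails at once if one of the other pins or the beaker is moved by more than 30 mm (distance of any of rod, teepin, beaker from where it was at the start of the episode above 0.03 m).
It also fails if it takes over 72 s, if anything falls off the work surface, if the arm or the gripper's body presses on something with over 40 N, if the wrist force passes 120 N, or if a joint passes its speed limit or range.

## Working session

There is one attempt and no reset: what is moved stays moved. The work goes in short steps, Python scripts to look and compute and a tool call to move; the robot and the scene stay as the last step left them, time stands still between calls to the robot, and variables do not carry over. Pictures are saved under pics/ and viewed, at most 11 in all, crops included, and the job is handed in when it is done.

Besides the shell and the picture viewer there is one more tool, called after "Call:" in YAML: its name, and indented under it one key for each argument. send_rows: Moves the arm, as the interface text tells. Its arguments: {"type":"object","properties":{"rows":{"type":"array","items":{"type":"array","items":{"type":"array","items":{"type":"number"}}}},"grip":{"type":"number"}},"required":["rows"]}

```bash
mkdir -p pics; ls; python3 - <<'E'
from cell import ctrl
import cv2
s=ctrl.read_state(); print(s)
for n in("side","top"):
    d=ctrl.get_image(n); cv2.imwrite(f"pics/{n}0.png",d["pixels"][:,:,::-1]); print({k:v for k,v in d.items() if k!="pixels"})
E
```

```text
pics
{'clock': 0.0, 'qpos': array([ 1.26521492,  0.62936923,  0.03845486,  1.51840046, -0.02697892,
        0.99627253, -0.02001173]), 'qd': array([-7.45460819e-04,  1.18628891e-03,  3.63928150e-04, -1.29026779e-03,
       -7.37676348e-04,  9.35179963e-05, -3.93698546e-04]), 'tau': array([ 2.34586387e-04, -5.63396251e+01,  1.22617677e+00, -1.93442988e+01,
        1.09600229e-02,  1.05188781e-02,  9.83730729e-06]), 'eef_pos': array([ 154.26839727, -630.91690703,  302.9638382 ]), 'tool_rot': array([-3.13966219e+00,  5.25566662e-05,  2.39770024e-01]), 'force': array([ 0.9692666 ,  0.22117327, -0.53656193]), 'torque': array([-0.01043442, -0.03671611,  0.03888948]), 'gripper_force': 0.0, 'width': 85.2706500498739}
{'fx': 450.4669404791413, 'fy': 450.4669404791413, 'cx': 278.5661983397386, 'cy': 206.32723206755747, 'extrinsics': array([[-9.69317557e-01,  1.25724067e-01, -2.11227208e-01,
         3.55063424e+02],
       [-2.45783633e-01, -5.08738538e-01,  8.25091210e-01,
         8.15487682e+02],
       [-3.72559891e-03,  8.51691587e-01,  5.24030115e-01,
         5.77816537e+02],
       [ 0.00000000e+00,  0.00000000e+00,  0.00000000e+00,
         1.00000000e+00]])}
{'fx': 440.06328511598514, 'fy': 440.06328511598514, 'cx': 286.60783590427076, 'cy': 211.45520331951454, 'extrinsics': array([[ 4.79187763e-02,  9.74404990e-01, -2.19633119e-01,
         3.73737407e+02],
       [-9.98850513e-01,  4.64815333e-02, -1.17097837e-02,
         6.31525268e+01],
       [-1.20118755e-03,  2.19941772e-01,  9.75512262e-01,
         1.04199445e+03],
       [ 0.00000000e+00,  0.00000000e+00,  0.00000000e+00,
         1.00000000e+00]])}
```

View pics/side0.png

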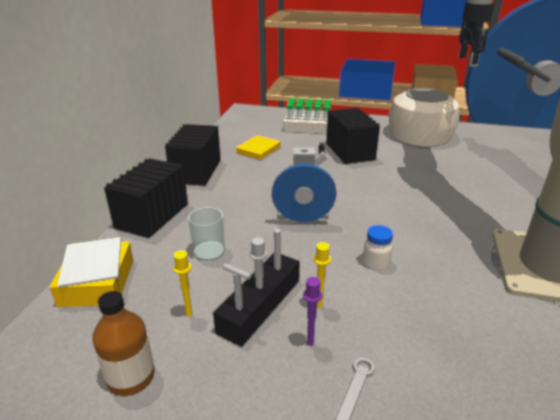

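View pics/top0.png

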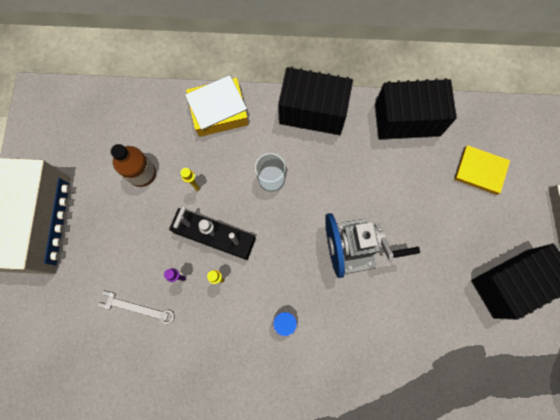

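The pin candidates are:
- The steel flanged pin in the middle of the rack, at side (258,248) and top (206,227).
- Two yellow ones, at side (181,262) and (322,255).
- A purple one, at side (312,290).

The steel one standing in the rack fits the description. The mill is at top (362,242). I'll confirm in one enlarged crop sheet.

```bash
python3 - <<'E'
import cv2,numpy as np
s=cv2.imread("pics/side0.png");t=cv2.imread("pics/top0.png")
def c(i,x,y,w=100,h=75): return cv2.resize(i[y:y+h,x:x+w],(400,300),interpolation=cv2.INTER_CUBIC)
cv2.imwrite("pics/crop0.png",np.vstack([np.hstack([c(t,165,195),c(t,322,205)]),np.hstack([c(s,210,222,),c(s,255,140)])]))
E
```

```text
(no output)
```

View pics/crop0.png

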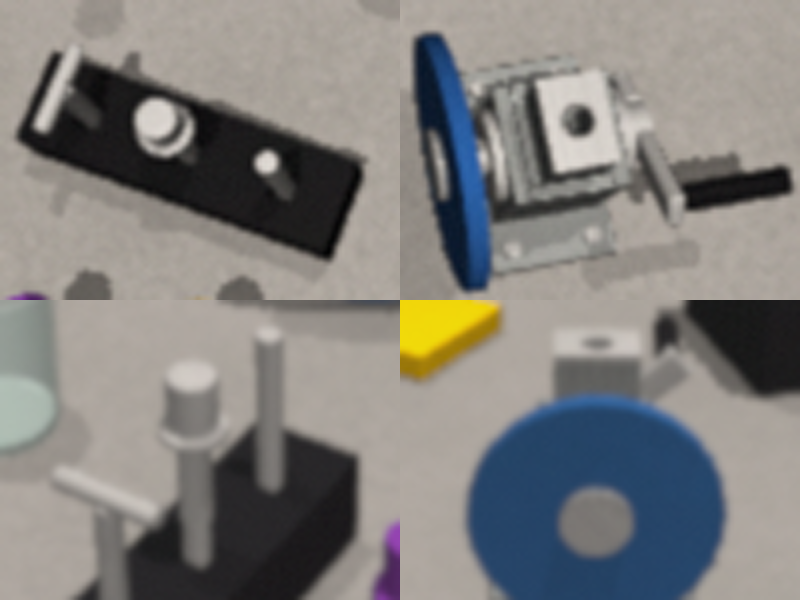

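The crops confirm it: the steel flanged pin is in the middle rack hole. Its knob top is at top px (203.4,224.1) and side px (257.6,240.9). The tower hole is at top (366,234.6) and side (304,150). Next I'll triangulate.

```bash
cat > h.py <<'E'
import numpy as np
from cell import ctrl
from scipy.spatial.transform import Rotation as R
K={"side":(450.467,278.566,206.327),"top":(440.063,286.608,211.455)}
E={"side":np.array([[-9.69317557e-01,1.25724067e-01,-2.11227208e-01,355.063],[-2.45783633e-01,-5.08738538e-01,8.25091210e-01,815.488],[-3.72559891e-03,8.51691587e-01,5.24030115e-01,577.817]]),
"top":np.array([[4.79187763e-02,9.74404990e-01,-2.19633119e-01,373.737],[-9.98850513e-01,4.64815333e-02,-1.17097837e-02,63.1527],[-1.20118755e-03,2.19941772e-01,9.75512262e-01,1041.994]])}
def ray(n,u,v):
    f,cx,cy=K[n];d=E[n][:,:3]@np.array([(u-cx)/f,-(v-cy)/f,-1]);return E[n][:,3],d/np.linalg.norm(d)
def atz(n,u,v,z):
    o,d=ray(n,u,v);return o+d*(z-o[2])/d[2]
def tri(a,b):
    A=0;B=0
    rs=[ray("top",*a),ray("side",*b)]
    for o,d in rs:
        P=np.eye(3)-np.outer(d,d);A=A+P;B=B+P@o
    p=np.linalg.solve(A,B);return p,[np.linalg.norm((np.eye(3)-np.outer(d,d))@(p-o)) for o,d in rs]
def proj(n,p):
    f,cx,cy=K[n];q=E[n][:,:3].T@(np.array(p)-E[n][:,3]);return cx+f*q[0]/-q[2],cy-f*q[1]/-q[2]
def togo(p,yaw):
    "shift cm + rotvec in tool axes, to TCP p(mm), pointing down, tool yaw"
    s=ctrl.read_state();T=R.from_euler('xyz',s['tool_rot']);G=R.from_euler('xyz',[np.pi,0,yaw])
    return np.round(T.inv().apply(np.array(p)-s['eef_pos'])/10,2),np.round((T.inv()*G).as_rotvec(),3)
E
python3 - <<'E'
from h import *
np.set_printoptions(precision=1,suppress=True)
c=lambda x,y,X,Y:((x+.5)/4-.5+X,(y+.5)/4-.5+Y)
print("knob",tri((203.4,224.1),(257.6,240.9)),atz("top",203.4,224.1,145))
print("hole",tri((366.1,234.6),(304.1,150.1)),atz("top",366.1,234.6,158))
q=[atz("top",*c(x-400,y,322,205),158) for x,y in((535,83),(605,70),(617,165),(548,175))]
print("tower",q,sum(q)/4)
for i in range(4):
    d=q[(i+1)%4]-q[i];print(np.linalg.norm(d),np.degrees(np.arctan2(d[1],d[0])))
r=[atz("top",*c(x,y,165,195),50) for x,y in((55,50),(362,160),(330,258),(18,138))]
print("rack",sum(r)/4)
for i in range(4):
    d=r[(i+1)%4]-r[i];print(np.linalg.norm(d),np.degrees(np.arctan2(d[1],d[0])))
print("handle ends",[atz("top",*c(x-400,y,322,205),115) for x,y in((685,195),(790,180))])
E
```

```text
knob (array([538.8, 245. , 144.1]), [np.float64(1.9835054164106347), np.float64(1.983505416410531)]) [540.6 245.2 145. ]
hole (array([529.9, -90.2, 158.7]), [np.float64(2.235091706109692), np.float64(2.2350917061096673)]) [532.3 -90.1 158. ]
tower [array([550.3, -68.1, 158. ]), array([ 558.8, -103.7,  158. ]), array([ 510.1, -110. ,  158. ]), array([503.3, -75.3, 158. ])] [530.6 -89.3 158. ]
36.68676169167766 -76.62752947820626
49.145771139099054 -172.63624614069792
35.4399023742252 100.99181532115755
47.561124922423744 8.708691990466779
rack [540.1 242.7  50. ]
190.13542594249284 -107.10821416055971
58.56283569786696 165.6996296222816
192.7542413166006 71.83649252265516
54.943241651572265 -16.813442825385888
handle ends [array([ 502.4, -154.4,  115. ]), array([ 513.1, -209.9,  115. ])]
```

```bash
python3 - <<'E'
from h import *
print(togo((540,-250,300),1.0))
E
```

```text
(array([ 46.51, -27.85,   0.35]), array([-0.002, -0.001, -0.76 ]))
```

Call:
send_rows:
  rows:
    - [[46.5, -27.9, 0.3, 0, 0, -0.76], [46.5, -27.9, 0.3, 0, 0, -0.76], [46.5, -27.9, 0.3, 0, 0, -0.76], [46.5, -27.9, 0.3, 0, 0, -0.76], [46.5, -27.9, 0.3, 0, 0, -0.76], [46.5, -27.9, 0.3, 0, 0, -0.76], [46.5, -27.9, 0.3, 0, 0, -0.76], [46.5, -27.9, 0.3, 0, 0, -0.76], [46.5, -27.9, 0.3, 0, 0, -0.76], [46.5, -27.9, 0.3, 0, 0, -0.76]]

```text
clock: 1.1
eef_pos: [510.7, -278.1, 300.9]
tool_rot: [-3.141, 0.0, 1.0]
force: [1.4, -0.5, 0.1]
width: 85.1
gripper_force: 0.0
```

```bash
python3 - <<'E'
from h import *
print(togo((539.5,244.5,290),1.265))
E
```

```text
(array([ 45.52, -25.83,   1.09]), array([-0.001,  0.   , -0.265]))
```

Call:
send_rows:
  rows:
    - [[45.5, -25.8, 1.1, 0, 0, -0.265], [45.5, -25.8, 1.1, 0, 0, -0.265], [45.5, -25.8, 1.1, 0, 0, -0.265], [45.5, -25.8, 1.1, 0, 0, -0.265], [45.5, -25.8, 1.1, 0, 0, -0.265], [45.5, -25.8, 1.1, 0, 0, -0.265], [45.5, -25.8, 1.1, 0, 0, -0.265], [45.5, -25.8, 1.1, 0, 0, -0.265], [45.5, -25.8, 1.1, 0, 0, -0.265], [45.5, -25.8, 1.1, 0, 0, -0.265]]

```text
clock: 2.1
eef_pos: [537.0, 221.3, 290.3]
tool_rot: [-3.141, 0.001, 1.265]
force: [1.4, -0.6, -0.8]
width: 85.3
gripper_force: 0.0
```

Call:
send_rows:
  rows:
    - [[0, 0, 0, 0, 0, 0], [0, 0, 0, 0, 0, 0], [0, 0, 0, 0, 0, 0]]

```text
clock: 2.4
eef_pos: [537.4, 217.8, 290.2]
tool_rot: [-3.141, 0.002, 1.263]
force: [-0.4, -0.6, -0.6]
width: 85.7
gripper_force: 0.0
```

```bash
python3 - <<'E'
from h import *
s=ctrl.read_state();print(s['eef_pos'],s['tool_rot'],s['qpos'])
print(togo((539.5,244.5,195),1.265))
E
```

```text
[537.38260888 217.84817842 290.19645121] [-3.14138711e+00  1.87775168e-03  1.26334630e+00] [-0.25640183  0.55371197 -0.27442148  1.72810948  0.18642598  0.88676033
 -0.91773192]
(array([ 2.62, -0.6 ,  9.51]), array([-0.   ,  0.002, -0.002]))
```

Call:
send_rows:
  rows:
    - [[2.6, -0.6, 1, 0, 0, 0], [2.6, -0.6, 5, 0, 0, 0], [2.6, -0.6, 5, 0, 0, 0], [2.6, -0.6, 5, 0, 0, 0]]

```text
clock: 2.8
eef_pos: [539.6, 243.8, 240.5]
tool_rot: [-3.141, 0.003, 1.262]
force: [0.3, -0.2, -0.1]
width: 85.4
gripper_force: 0.0
```

```bash
python3 - <<'E'
from h import *
import cv2
s=ctrl.read_state();print(s['eef_pos'],s['tool_rot'])
print(togo((539.5,244.5,195),1.265))
def c(n,x,y): return cv2.resize(ctrl.get_image(n)["pixels"][y:y+75,x:x+100,::-1],(400,300),interpolation=cv2.INTER_CUBIC)
cv2.imwrite("pics/g1.png",np.hstack([c("top",155,190),c("side",205,210)]))
E
```

```text
[539.58792017 243.76461973 240.45977494] [-3.14057255e+00  2.54609224e-03  1.26213560e+00]
(array([ 0.08, -0.03,  4.55]), array([-0.001,  0.003, -0.003]))
```

View pics/g1.png

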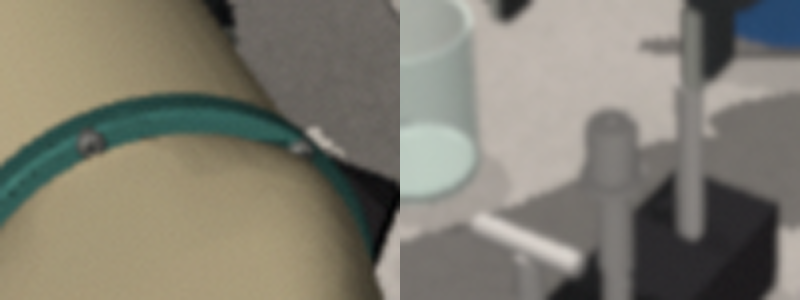

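The top view is blocked by the arm. The side crop shows the fingers either side of the knob, at x≈505 and 710 with the knob at 611, so it is centred. I'll descend and close.

Call:
send_rows:
  rows:
    - [[0.1, 0, 2.5, 0, 0, 0], [0.1, 0, 4.5, 0, 0, 0], [0.1, 0, 4.5, 0, 0, 0]]

```text
clock: 3.2
eef_pos: [539.4, 245.7, 195.0]
tool_rot: [-3.14, 0.002, 1.264]
force: [-0.9, 0.1, 0.2]
width: 85.3
gripper_force: 0.0
```

Call:
send_rows:
  grip: 255
  rows:
    - [[0, 0, 0, 0, 0, 0], [0, 0, 0, 0, 0, 0], [0, 0, 0, 0, 0, 0], [0, 0, 0, 0, 0, 0], [0, 0, 0, 0, 0, 0], [0, 0, 0, 0, 0, 0], [0, 0, 0, 0, 0, 0], [0, 0, 0, 0, 0, 0]]

```text
clock: 4.0
eef_pos: [540.2, 247.4, 196.6]
tool_rot: [3.14, -0.001, 1.265]
force: [-0.6, -0.4, 6.2]
width: 19.8
gripper_force: 58.5
```

Call:
send_rows:
  rows:
    - [[0, 0, -2, 0, 0, 0], [0, 0, -4.5, 0, 0, 0], [0, 0, -9, 0, 0, 0], [0, 0, -14, 0, 0, 0], [0, 0, -18, 0, 0, 0], [0, 0, -18, 0, 0, 0]]

```text
clock: 4.6
eef_pos: [541.8, 248.4, 381.7]
tool_rot: [3.133, -0.008, 1.265]
force: [0.1, 0.6, -0.4]
width: 19.8
gripper_force: 59.3
```

```bash
python3 - <<'E'
from h import *
import cv2
s=ctrl.read_state();print(s['eef_pos'],s['tool_rot'],s['width'],s['gripper_force'])
print(togo((531,-89.5,375),1.38))
d=ctrl.get_image("side")["pixels"][:,:,::-1]
cv2.imwrite("pics/l1.png",cv2.resize(d[60:300,140:380],(600,600),interpolation=cv2.INTER_CUBIC))
E
```

```text
[541.8039348  248.42728392 381.6637797 ] [ 3.1333616  -0.00808333  1.2646438 ] 19.848569090735886 59.32354152202606
(array([-32.55,   9.15,   0.48]), array([ 0.009, -0.008, -0.115]))
```

View pics/l1.png

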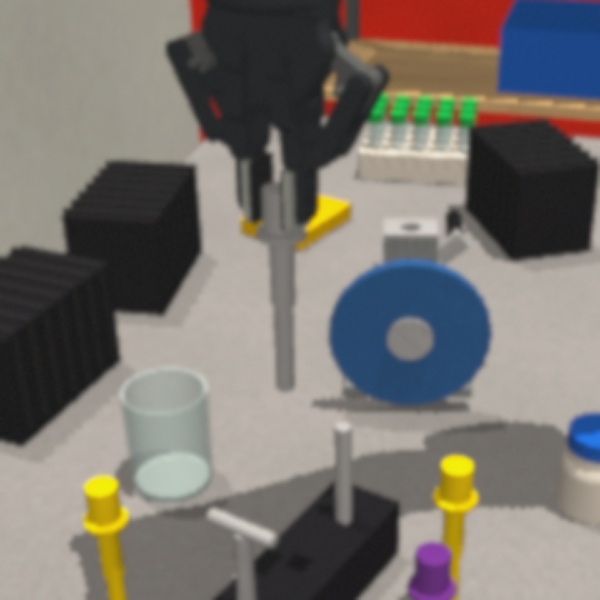

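The pin is held by the knob and hangs straight, with its tip at crop px (285,387). I'll check tilt and offset against the TCP axis.

```bash
python3 - <<'E'
from h import *
import cv2
s=ctrl.read_state();p=s['eef_pos'];Rt=R.from_euler('xyz',s['tool_rot']).as_matrix()
for d in(50,73,77,182): 
    u,v=proj("side",p+Rt[:,2]*d);print(d,(u-140)*2.5,(v-60)*2.5)
print(proj("side",(541.8,248.4,200)),proj("side",(551.8,248.4,200)),proj("side",(541.8,258.4,200)))
E
```

```text
50 276.5371588361372 189.88533090622605
73 277.7525797655069 227.07599564010195
77 277.95938251018663 233.40395277624793
182 282.95046633829605 386.12612566671197
(np.float64(252.8797648836007), np.float64(212.5901568188375)) (np.float64(246.78429246121365), np.float64(211.77090366343026)) (np.float64(250.9874292233747), np.float64(215.95186070854305))
```

Call:
send_rows:
  rows:
    - [[-5, 1.4, 0, 0.009, -0.008, -0.05], [-10, 2.8, 0, 0.009, -0.008, -0.115], [-15, 4.2, 0, 0.009, -0.008, -0.115], [-20, 5.6, 0, 0.009, -0.008, -0.115], [-25, 7, 0, 0.009, -0.008, -0.115], [-30, 8.4, 0.4, 0.009, -0.008, -0.115], [-32.5, 9.15, 1.4, 0.009, -0.008, -0.115], [-32.5, 9.15, 1.4, 0.009, -0.008, -0.115], [-32.5, 9.15, 1.4, 0.009, -0.008, -0.115]]

```text
clock: 5.55
eef_pos: [527.9, -91.4, 359.5]
tool_rot: [-3.128, 0.007, 1.377]
force: [0.0, 0.4, -1.7]
width: 19.7
gripper_force: 59.2
```

```bash
python3 - <<'E'
from h import *
import cv2
s=ctrl.read_state();p=s['eef_pos'];print(p,s['tool_rot'])
Rt=R.from_euler('xyz',s['tool_rot']).as_matrix()
print("expected tip side",proj("side",p+Rt[:,2]*182),"flange",proj("side",p+Rt[:,2]*75))
print("hole",proj("side",(530.5,-89.8,158)),"dx",proj("side",(540.5,-89.8,158)),"dy",proj("side",(530.5,-79.8,158)))
print(togo((530.5,-89.8,357),1.38))
a=ctrl.get_image("side")["pixels"][75:175,254:354,::-1];b=ctrl.get_image("top")["pixels"][:,:,::-1]
a=cv2.resize(a,(500,500),interpolation=cv2.INTER_CUBIC);b=cv2.resize(b[190:290,316:376],(300,500),interpolation=cv2.INTER_CUBIC)
cv2.imwrite("pics/m1.png",np.hstack([a,b]))
E
```

```text
[527.88083648 -91.39565226 359.53925716] [-3.1277344   0.00740049  1.37723693]
expected tip side (np.float64(305.6172624577877), np.float64(141.8873327244633)) flange (np.float64(306.2379818484628), np.float64(94.31980985362823))
hole (np.float64(302.8010049885069), np.float64(150.2173574091489)) dx (np.float64(298.4101917541494), np.float64(149.772250969734)) dy (np.float64(301.88991785463986), np.float64(152.05390978816214))
(array([0.21, 0.23, 0.25]), array([-0.014,  0.007, -0.003]))
```

View pics/m1.png

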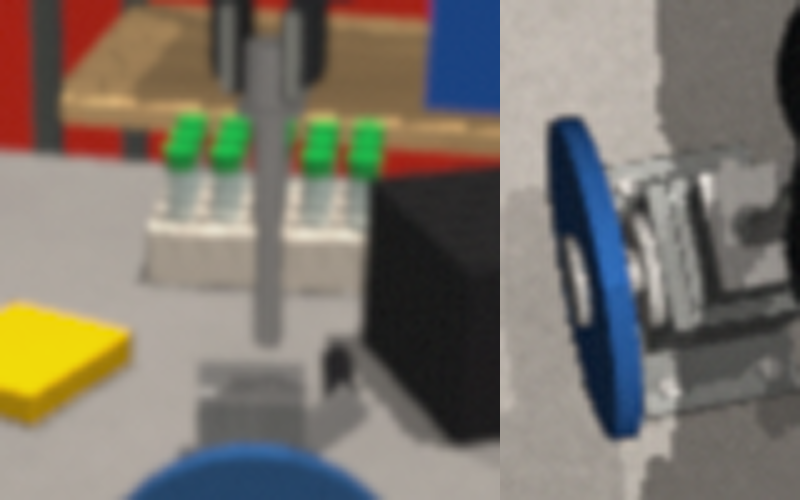

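The side view shows the pin tip at px (307.1,143.5), up and right of the hole at (304,150). The calibrated model predicts the same offset. I'll correct the tilt and position, then re-check.

Call:
send_rows:
  rows:
    - [[0.2, 0.25, 0, -0.014, 0.007, 0], [0.2, 0.25, 0, -0.014, 0.007, 0], [0.2, 0.25, 0, -0.014, 0.007, 0], [0.2, 0.25, 0, -0.014, 0.007, 0]]

```text
clock: 6.05
eef_pos: [532.0, -88.6, 361.7]
tool_rot: [3.137, 0.0, 1.381]
force: [0.7, -0.8, -1.3]
width: 19.8
gripper_force: 59.2
```

```bash
python3 - <<'E'
from h import *
s=ctrl.read_state();p=s['eef_pos'];print(p,s['tool_rot'])
Rt=R.from_euler('xyz',s['tool_rot']).as_matrix()
print("tip",p+Rt[:,2]*182)
print(togo((530.7,-89.8,350),1.38))
E
```

```text
[531.97741383 -88.5883825  361.71173702] [3.13687067e+00 4.81744845e-04 1.38053890e+00]
tip [532.80472387 -88.83699922 179.71378717]
(array([-0.14, -0.11,  1.17]), array([0.005, 0.   , 0.001]))
```

Call:
send_rows:
  rows:
    - [[-0.1, -0.1, 0.8, 0.005, 0, 0], [-0.1, -0.1, 1.6, 0.005, 0, 0], [-0.1, -0.1, 1.6, 0.005, 0, 0], [-0.1, -0.1, 1.6, 0.005, 0, 0]]

```text
clock: 6.45
eef_pos: [530.7, -89.8, 345.1]
tool_rot: [-3.14, 0.0, 1.38]
force: [0.1, -1.2, -1.5]
width: 19.6
gripper_force: 59.2
```

```bash
python3 - <<'E'
from h import *
import cv2
s=ctrl.read_state();p=s['eef_pos'];print(p,s['tool_rot'])
Rt=R.from_euler('xyz',s['tool_rot']).as_matrix()
print("tip",p+Rt[:,2]*182,proj("side",p+Rt[:,2]*182))
a=ctrl.get_image("side")["pixels"][105:175,264:364,::-1]
cv2.imwrite("pics/m2.png",cv2.resize(a,(800,560),interpolation=cv2.INTER_CUBIC))
E
```

```text
[530.65956768 -89.83186871 345.09107988] [-3.14014078e+00  4.69962928e-04  1.37978560e+00]
tip [530.38389469 -89.86567991 163.0912918 ] (np.float64(302.91421498891617), np.float64(148.1103929547276))
```

View pics/m2.png

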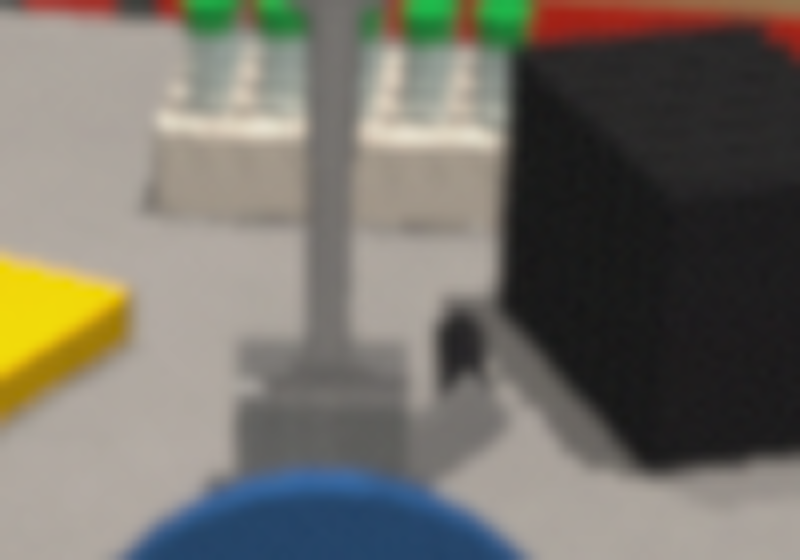

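The tip is over the tower top at crop px (328,348) and the hole is at about (325,365), which is 5 mm lower. They are aligned to within about 1 mm, so I'll lower gently.

Call:
send_rows:
  rows:
    - [[0, 0.05, 0.3, 0, 0, 0], [0, 0.05, 0.6, 0, 0, 0], [0, 0.05, 0.9, 0, 0, 0], [0, 0.05, 0.9, 0, 0, 0]]

```text
clock: 6.9
eef_pos: [531.1, -89.9, 336.1]
tool_rot: [-3.14, 0.001, 1.38]
force: [0.1, -0.3, -0.6]
width: 19.9
gripper_force: 59.2
```

Tip at 154, inside the mouth with no force. I'll continue down.

Call:
send_rows:
  rows:
    - [[0, 0, 0.3, 0, 0, 0], [0, 0, 0.6, 0, 0, 0], [0, 0, 0.9, 0, 0, 0], [0, 0, 1.2, 0, 0, 0], [0, 0, 1.2, 0, 0, 0]]

```text
clock: 7.4
eef_pos: [531.2, -89.9, 324.1]
tool_rot: [-3.141, 0.0, 1.38]
force: [0.5, -0.4, -1.7]
width: 20.0
gripper_force: 59.2
```

Call:
send_rows:
  rows:
    - [[0, 0, 0.4, 0, 0, 0], [0, 0, 0.8, 0, 0, 0], [0, 0, 1.2, 0, 0, 0], [0, 0, 1.6, 0, 0, 0], [0, 0, 2.0, 0, 0, 0], [0, 0, 2.0, 0, 0, 0]]

```text
clock: 8.0
eef_pos: [531.1, -89.9, 304.0]
tool_rot: [-3.14, 0.0, 1.38]
force: [-0.3, 0.8, -1.7]
width: 19.9
gripper_force: 59.2
```

Call:
send_rows:
  rows:
    - [[0, 0, 0.4, 0, 0, 0], [0, 0, 0.8, 0, 0, 0], [0, 0, 1.2, 0, 0, 0], [0, 0, 1.5, 0, 0, 0], [0, 0, 1.5, 0, 0, 0]]

```text
clock: 8.5
eef_pos: [531.0, -89.7, 289.0]
tool_rot: [-3.14, 0.0, 1.38]
force: [0.1, 1.0, -2.6]
width: 20.1
gripper_force: 59.2
```

Call:
send_rows:
  rows:
    - [[0, 0, 0.2, 0, 0, 0], [0, 0, 0.4, 0, 0, 0], [0, 0, 0.6, 0, 0, 0], [0, 0, 0.6, 0, 0, 0]]

```text
clock: 8.9
eef_pos: [531.8, -89.8, 284.4]
tool_rot: [3.14, 0.0, 1.38]
force: [-1.0, 0.8, 4.9]
width: 20.0
gripper_force: 59.8
```

Call:
send_rows:
  rows:
    - [[0, 0, 0.1, 0, 0, 0], [0, 0, 0.2, 0, 0, 0], [0, 0, 0.2, 0, 0, 0]]

```text
clock: 9.2
eef_pos: [532.2, -89.8, 284.2]
tool_rot: [3.139, 0.001, 1.38]
force: [-3.3, 1.7, 16.0]
width: 19.4
gripper_force: 61.5
```

Contact at TCP 284.3, so the pin is standing on the shaft. The arm stiffness is about 6 N/mm. I'll relax and release.

Call:
send_rows:
  rows:
    - [[0, 0, -0.2, 0, 0, 0], [0, 0, -0.3, 0, 0, 0]]

```text
clock: 9.4
eef_pos: [531.4, -89.9, 284.8]
tool_rot: [3.141, 0.0, 1.38]
force: [1.1, 1.3, -2.0]
width: 20.1
gripper_force: 59.1
```

Call:
send_rows:
  grip: 0
  rows:
    - [[0, 0, 0, 0, 0, 0], [0, 0, 0, 0, 0, 0], [0, 0, 0, 0, 0, 0], [0, 0, 0, 0, 0, 0], [0, 0, 0, 0, 0, 0], [0, 0, 0, 0, 0, 0]]

```text
clock: 10.0
eef_pos: [531.3, -90.0, 284.5]
tool_rot: [-3.141, 0.0, 1.38]
force: [-0.3, -0.2, 0.2]
width: 85.2
gripper_force: 0.0
```

Call:
send_rows:
  rows:
    - [[0, 0, -3, 0, 0, 0], [0, 0, -7, 0, 0, 0], [0, 0, -7, 0, 0, 0]]

```text
clock: 10.3
eef_pos: [533.9, -89.9, 359.4]
tool_rot: [3.132, -0.0, 1.38]
force: [-0.4, -0.9, -0.3]
width: 85.4
gripper_force: 0.0
```

```bash
python3 - <<'E'
from h import *
# handle middle: bore -82 along housing y ; housing yaw ~0.18
ex=np.array([np.cos(.18),np.sin(.18),0]);ey=np.array([-ex[1],ex[0],0]);b=np.array([531,-89.8,0])
print("ey",ey,"mid at th=-.85",b-82*ey-45*ex+[0,0,120])
for th in(-.6,-.7,-.8,-.9,-1,-1.1):
    m=b-82*ey+60*np.sin(th)*ex+[0,0,80+60*np.cos(th)]
    print(th,[np.round(proj(n,m+k*ey),1) for n in("top","side") for k in(29,-29)])
print(togo(b-88*ey-95*ex+[0,0,354],1.75))
print(togo(b-88*ey-95*ex+[0,0,180],1.75))
E
```

```text
ey [-0.17902957  0.98384369  0.        ] mid at th=-.85 [ 501.40745885 -178.53151361  120.        ]
-0.6 [array([391.4, 250.1]), array([418.8, 246.4]), array([317.2, 152.3]), array([317.1, 142.4])]
-0.7 [array([391.4, 252.6]), array([418.7, 248.9]), array([319.2, 153.7]), array([319. , 143.8])]
-0.8 [array([391.4, 254.9]), array([418.6, 251.3]), array([320.9, 155.3]), array([320.7, 145.3])]
-0.9 [array([391.2, 257. ]), array([418.3, 253.4]), array([322.5, 157.1]), array([322.2, 147. ])]
-1 [array([391. , 258.9]), array([418. , 255.3]), array([323.9, 159. ]), array([323.5, 148.9])]
-1.1 [array([390.7, 260.6]), array([417.5, 257. ]), array([325.1, 161. ]), array([324.6, 150.8])]
(array([-11.69,  -5.96,   0.48]), array([ 0.009,  0.001, -0.37 ]))
(array([-11.7 ,  -6.12,  17.88]), array([ 0.009,  0.001, -0.37 ]))
```

The handle's end pixels match θ≈-0.73 rad. I'll move behind it (robot side) with closed fingers.

Call:
send_rows:
  grip: 255
  rows:
    - [[-4, -2, 0, 0.009, 0, -0.13], [-8, -4, 0, 0.009, 0, -0.26], [-11.7, -5.2, 0, 0.009, 0, -0.37], [-11.7, -5.2, 0, 0.009, 0, -0.37], [-11.7, -5.2, 4, 0.009, 0, -0.37], [-11.7, -5.2, 8, 0.009, 0, -0.37], [-11.7, -5.2, 10, 0.009, 0, -0.37], [-11.7, -5.2, 10, 0.009, 0, -0.37]]

```text
clock: 11.1
eef_pos: [456.6, -193.9, 252.0]
tool_rot: [-3.127, -0.005, 1.75]
force: [-0.2, -0.1, 0.2]
width: 0.0
gripper_force: 0.0
```

```bash
cat >> h.py <<'E'
ex=np.array([np.cos(.18),np.sin(.18),0]);ey=np.array([-ex[1],ex[0],0]);b=np.array([531,-89.8,0])
E
python3 - <<'E'
from h import *
s=ctrl.read_state();print(s['eef_pos'],s['tool_rot'],s['width'],(s['eef_pos']-b)@ex,(s['eef_pos']-b)@ey)
print(togo(b-88*ey-85*ex+[0,0,180],1.75))
E
```

```text
[ 456.56794469 -193.88689899  251.96286934] [-3.12713239 -0.00498777  1.7499773 ] 0.019446713036913185 -91.86414128014754 -89.07969996054484
(array([0.07, 0.79, 7.19]), array([-0.014, -0.005,  0.   ]))
```

Call:
send_rows:
  rows:
    - [[0, 0.5, 3, -0.014, -0.005, 0], [0, 0.5, 6, -0.014, -0.005, 0], [0, 0.5, 7.2, -0.014, -0.005, 0], [0, 0.5, 7.2, -0.014, -0.005, 0]]

```text
clock: 11.5
eef_pos: [462.1, -193.7, 182.2]
tool_rot: [3.139, 0.003, 1.75]
force: [-0.4, -1.0, 0.6]
width: 0.2
gripper_force: 0.0
```

```bash
python3 - <<'E'
from h import *
s=ctrl.read_state();print(s['eef_pos'],s['tool_rot'],s['force'],(s['eef_pos']-b)@ex,(s['eef_pos']-b)@ey)
import cv2
a=ctrl.get_image("side")["pixels"][75:175,264:384,::-1];t=ctrl.get_image("top")["pixels"][:,:,::-1]
cv2.imwrite("pics/p1.png",np.hstack([cv2.resize(a,(480,400),interpolation=cv2.INTER_CUBIC),cv2.resize(t[190:290,320:400],(320,400),interpolation=cv2.INTER_CUBIC)]))
E
```

```text
[ 462.14003022 -193.71468067  182.16403268] [3.13852543e+00 2.73772178e-03 1.75008802e+00] [-0.41122187 -0.95254272  0.58457417] -86.35124790736536 -89.90783214528848
```

View pics/p1.png

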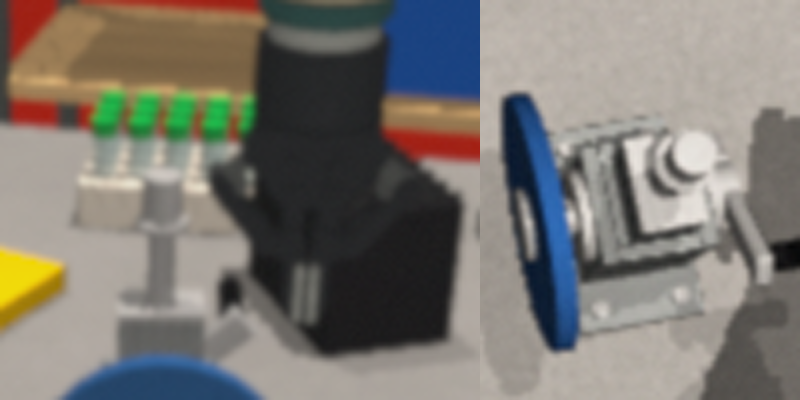

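The pin stands in the tower, with its knob at side crop (162,185), and the closed fingers are behind the handle. I'll push along tool y.

Call:
send_rows:
  rows:
    - [[0, 0.5, 0, 0, 0, 0], [0, 1.0, 0, 0, 0, 0], [0, 1.5, 0, 0, 0, 0], [0, 2.0, 0, 0, 0, 0], [0, 2.5, 0, 0, 0, 0], [0, 3.0, 0, 0, 0, 0], [0, 3.5, 0, 0, 0, 0], [0, 4.0, 0, 0, 0, 0], [0, 4.0, 0, 0, 0, 0]]

```text
clock: 12.5
eef_pos: [502.0, -186.3, 182.6]
tool_rot: [3.137, 0.003, 1.75]
force: [-2.1, 0.5, -0.1]
width: 0.1
gripper_force: 1.2
```

```bash
cat >> h.py <<'E'
def look():
    "knob mask row in side image and housing-frame TCP"
    s=ctrl.read_state();q=s['eef_pos']-b
    g=ctrl.get_image("side")["pixels"][95:165,302:308].astype(int).sum(2).mean(1)/3
    print(np.round([q@ex,q@ey,s['eef_pos'][2]],1),np.round(s['force'],1),"Fx",round(s['force']@ex,1),"clk",s['clock'])
    print(np.round(g).astype(int))
E
python3 -c "
from h import *
look()"
```

```text
[-45.8 -89.8 182.6] [-2.1  0.5 -0.1] Fx -2.0 clk 12.5
[112 135 151 140 118 105 101  96  91  93  95  90  85  90 107 129 140 133
 116  99  94 122 163 185 179 153 125 113 112 113 114 115 116 116 119 129
 142 143 128 116 115 115 116 116 115 115 115 115 116 116 115 115 116 116
 116 119 131 150 153 132 111 100  96  96  96  97  97 100 106 110]
```

Call:
send_rows:
  rows:
    - [[0, 0.2, 0, 0, 0, 0], [0, 0.4, 0, 0, 0, 0], [0, 0.6, 0, 0, 0, 0], [0, 0.6, 0, 0, 0, 0]]

```text
clock: 12.95
eef_pos: [508.0, -185.6, 182.9]
tool_rot: [3.136, 0.004, 1.75]
force: [-1.4, 1.5, -0.5]
width: -0.1
gripper_force: 1.0
```

Call:
send_rows:
  rows:
    - [[0, 0.1, 0, 0, 0, 0], [0, 0.2, 0, 0, 0, 0], [0, 0.3, 0, 0, 0, 0]]

```text
clock: 13.25
eef_pos: [510.5, -185.3, 182.9]
tool_rot: [3.137, 0.004, 1.75]
force: [-3.7, 2.0, 0.1]
width: -0.2
gripper_force: 1.5
```

Call:
send_rows:
  rows:
    - [[0, 0.1, 0, 0, 0, 0], [0, 0.2, 0, 0, 0, 0], [0, 0.3, 0, 0, 0, 0]]

```text
clock: 13.55
eef_pos: [513.5, -184.8, 182.9]
tool_rot: [3.137, 0.004, 1.75]
force: [-3.4, 2.1, -0.1]
width: 0.2
gripper_force: 1.4
```

Call:
send_rows:
  rows:
    - [[0, 0.1, 0, 0, 0, 0], [0, 0.2, 0, 0, 0, 0], [0, 0.3, 0, 0, 0, 0]]

```text
clock: 13.85
eef_pos: [516.5, -184.3, 182.9]
tool_rot: [3.137, 0.004, 1.75]
force: [-3.7, 1.7, 0.7]
width: -0.1
gripper_force: 1.4
```

Call:
send_rows:
  rows:
    - [[0, 0.1, 0, 0, 0, 0], [0, 0.2, 0, 0, 0, 0], [0, 0.3, 0, 0, 0, 0]]

```text
clock: 14.15
eef_pos: [519.5, -183.7, 182.9]
tool_rot: [3.137, 0.004, 1.75]
force: [-2.2, 2.3, 0.9]
width: -0.0
gripper_force: 1.4
```

Call:
send_rows:
  rows:
    - [[0, 0.1, 0, 0, 0, 0], [0, 0.2, 0, 0, 0, 0], [0, 0.3, 0, 0, 0, 0]]

```text
clock: 14.45
eef_pos: [522.4, -183.2, 182.9]
tool_rot: [3.137, 0.004, 1.75]
force: [-3.1, 2.2, 0.2]
width: 0.1
gripper_force: 1.4
```

Call:
send_rows:
  rows:
    - [[0, 0.1, 0, 0, 0, 0], [0, 0.2, 0, 0, 0, 0], [0, 0.3, 0, 0, 0, 0]]

```text
clock: 14.75
eef_pos: [525.3, -182.6, 182.9]
tool_rot: [3.137, 0.004, 1.75]
force: [-2.9, 2.2, 0.0]
width: -0.1
gripper_force: 1.4
```

Call:
send_rows:
  rows:
    - [[0, 0.1, 0, 0, 0, 0], [0, 0.2, 0, 0, 0, 0], [0, 0.3, 0, 0, 0, 0]]

```text
clock: 15.05
eef_pos: [528.3, -182.1, 183.0]
tool_rot: [3.137, 0.004, 1.75]
force: [-2.8, 1.8, 0.7]
width: 0.4
gripper_force: 1.3
```

Call:
send_rows:
  rows:
    - [[0, 0.1, 0, 0, 0, 0], [0, 0.2, 0, 0, 0, 0], [0, 0.3, 0, 0, 0, 0]]

```text
clock: 15.35
eef_pos: [531.2, -181.6, 182.9]
tool_rot: [3.137, 0.004, 1.75]
force: [-2.7, 1.6, -0.3]
width: -0.0
gripper_force: 1.3
```

```bash
python3 -c "
from h import *
look()"
```

```text
[-16.2 -90.4 182.9] [-2.7  1.6 -0.3] Fx -2.4 clk 15.35
[ 38  38  38  38  38  38  38  38  38  38  37  36  37  39  39  39  39  38
  38  42  63 109 157 184 180 154 126 114 114 114 116 116 116 116 120 129
 142 142 123 108 106 106 106 106 107 108 108 109 110 111 113 114 116 117
 117 119 132 151 154 133 111 100  97  97  97  97  98 101 108 112]
```

Knob is still at row 118, so it hasn't dropped. Continuing.

Call:
send_rows:
  rows:
    - [[0, 0.1, 0, 0, 0, 0], [0, 0.2, 0, 0, 0, 0], [0, 0.3, 0, 0, 0, 0]]

```text
clock: 15.7
eef_pos: [534.2, -181.0, 183.0]
tool_rot: [3.137, 0.004, 1.75]
force: [-3.1, 2.0, 0.1]
width: 0.1
gripper_force: 1.3
```

Call:
send_rows:
  rows:
    - [[0, 0.1, 0, 0, 0, 0], [0, 0.2, 0, 0, 0, 0], [0, 0.3, 0, 0, 0, 0]]

```text
clock: 16.0
eef_pos: [537.1, -180.5, 183.0]
tool_rot: [3.137, 0.004, 1.75]
force: [-3.8, 1.7, 0.4]
width: 0.2
gripper_force: 1.3
```

Call:
send_rows:
  rows:
    - [[0, 0.1, 0, 0, 0, 0], [0, 0.2, 0, 0, 0, 0], [0, 0.3, 0, 0, 0, 0]]

```text
clock: 16.3
eef_pos: [540.1, -180.0, 183.0]
tool_rot: [3.137, 0.004, 1.75]
force: [-3.6, 2.7, 0.0]
width: 0.0
gripper_force: 1.3
```

Call:
send_rows:
  rows:
    - [[0, 0.1, 0, 0, 0, 0], [0, 0.2, 0, 0, 0, 0], [0, 0.3, 0, 0, 0, 0]]

```text
clock: 16.6
eef_pos: [543.1, -179.5, 183.0]
tool_rot: [3.137, 0.004, 1.75]
force: [-2.1, 1.4, -0.9]
width: -0.0
gripper_force: 1.2
```

Call:
send_rows:
  rows:
    - [[0, 0.1, 0, 0, 0, 0], [0, 0.2, 0, 0, 0, 0], [0, 0.3, 0, 0, 0, 0]]

```text
clock: 16.9
eef_pos: [546.1, -178.9, 183.1]
tool_rot: [3.137, 0.004, 1.75]
force: [-2.8, 1.2, -0.3]
width: 0.0
gripper_force: 1.2
```

Call:
send_rows:
  rows:
    - [[0, 0.1, 0, 0, 0, 0], [0, 0.2, 0, 0, 0, 0], [0, 0.3, 0, 0, 0, 0]]

```text
clock: 17.2
eef_pos: [548.9, -178.4, 183.0]
tool_rot: [3.137, 0.004, 1.75]
force: [-3.1, 2.0, 0.2]
width: 0.2
gripper_force: 1.2
```

Call:
send_rows:
  rows:
    - [[0, 0.1, 0, 0, 0, 0], [0, 0.2, 0, 0, 0, 0], [0, 0.3, 0, 0, 0, 0]]

```text
clock: 17.5
eef_pos: [551.9, -177.8, 183.1]
tool_rot: [3.137, 0.004, 1.75]
force: [-3.3, 0.6, -0.4]
width: -0.2
gripper_force: 1.2
```

Call:
send_rows:
  rows:
    - [[0, 0.1, 0, 0, 0, 0], [0, 0.2, 0, 0, 0, 0], [0, 0.3, 0, 0, 0, 0]]

```text
clock: 17.8
eef_pos: [554.8, -177.3, 183.1]
tool_rot: [3.137, 0.004, 1.75]
force: [-3.5, 0.7, -0.5]
width: -0.2
gripper_force: 1.3
```

Call:
send_rows:
  rows:
    - [[0, 0.1, 0, 0, 0, 0], [0, 0.2, 0, 0, 0, 0], [0, 0.3, 0, 0, 0, 0]]

```text
clock: 18.1
eef_pos: [557.8, -176.9, 183.1]
tool_rot: [3.137, 0.004, 1.75]
force: [-2.4, 1.2, -0.5]
width: 0.4
gripper_force: 1.2
```

```bash
python3 - <<'E'
from h import *
look()
import cv2
a=ctrl.get_image("side")["pixels"][75:175,254:374,::-1];t=ctrl.get_image("top")["pixels"][:,:,::-1]
cv2.imwrite("pics/p2.png",np.hstack([cv2.resize(a,(480,400),interpolation=cv2.INTER_CUBIC),cv2.resize(t[190:290,340:420],(320,400),interpolation=cv2.INTER_CUBIC)]))
E
```

```text
[ 10.8 -90.5 183.1] [-2.4  1.2 -0.5] Fx -2.2 clk 18.1
[ 41  41  42  42  42  42  42  42  42  42  40  38  37  38  40  39  40  38
  38  39  42  63 109 157 184 183 159 131 119 118 118 118 118 118 118 122
 134 148 144 125 111 108 109 110 112 113 113 114 114 115 116 116 117 118
 117 119 130 148 151 132 112 101  97  97  98  98  99 101 108 113]
```

View pics/p2.png

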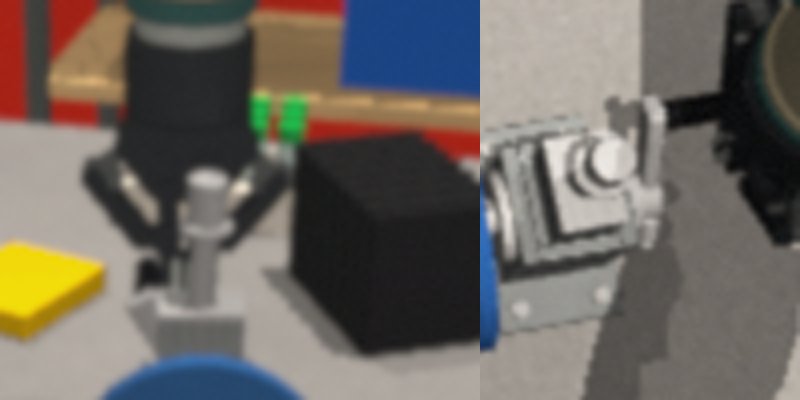

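The crank is now past the top, with the handle at top crop (690,112). The knob has dropped about 0.7 px, so the pin is starting to enter the hole. I'll go on in smaller steps.

Call:
send_rows:
  rows:
    - [[0, 0.1, 0, 0, 0, 0], [0, 0.2, 0, 0, 0, 0], [0, 0.2, 0, 0, 0, 0]]

```text
clock: 18.55
eef_pos: [559.9, -176.6, 183.1]
tool_rot: [3.137, 0.004, 1.75]
force: [-1.8, 1.2, 0.1]
width: 0.2
gripper_force: 1.0
```

```bash
python3 -c "
from h import *
look()"
```

```text
[ 12.9 -90.6 183.1] [-1.8  1.2  0.1] Fx -1.5 clk 18.55
[ 41  41  42  42  42  42  42  42  42  42  41  38  37  38  39  40  39  39
  38  38  42  60 102 149 178 181 158 130 116 115 115 116 116 116 117 120
 130 144 144 125 109 106 107 108 110 112 113 114 114 114 114 114 114 116
 116 119 131 150 153 133 112 101  97  97  97  97  98 101 108 113]
```

Call:
send_rows:
  rows:
    - [[0, 0.1, 0, 0, 0, 0], [0, 0.2, 0, 0, 0, 0], [0, 0.2, 0, 0, 0, 0]]

```text
clock: 18.9
eef_pos: [561.7, -176.2, 183.1]
tool_rot: [3.137, 0.004, 1.75]
force: [-2.4, 0.9, 0.2]
width: -0.1
gripper_force: 1.2
```

Call:
send_rows:
  rows:
    - [[0, 0.1, 0, 0, 0, 0], [0, 0.2, 0, 0, 0, 0], [0, 0.2, 0, 0, 0, 0]]

```text
clock: 19.2
eef_pos: [563.8, -175.7, 183.1]
tool_rot: [3.137, 0.004, 1.75]
force: [-2.6, 0.8, 0.0]
width: -0.3
gripper_force: 1.1
```

```bash
python3 -c "
from h import *
look()"
```

```text
[ 16.9 -90.4 183.1] [-2.6  0.8  0. ] Fx -2.5 clk 19.2
[ 39  40  40  40  41  40  40  41  40  40  39  37  37  38  39  40  39  38
  38  38  39  40  40  40  45  71 118 162 183 181 156 131 121 120 120 121
 120 120 121 126 138 149 140 123 116 116 116 116 116 116 117 118 118 118
 118 119 130 147 151 132 112 101  97  97  98  98  98 101 108 112]
```

The knob has fallen about 5 px (~11 mm), so the pin has caught. I'll back off the crank, rise, and go above the knob with closed fingers.

Call:
send_rows:
  rows:
    - [[0, -1, 0, 0, 0, 0], [0, -2.5, 0, 0, 0, 0], [0, -2.5, -4, 0, 0, 0], [0, -2.5, -8, 0, 0, 0], [0, -2.5, -12, 0, 0, 0], [0, -2.5, -15, 0, 0, 0], [0, -2.5, -15, 0, 0, 0]]

```text
clock: 19.95
eef_pos: [540.7, -180.5, 338.2]
tool_rot: [3.126, 0.009, 1.749]
force: [0.2, -0.3, 0.2]
width: -0.1
gripper_force: 0.0
```

```bash
python3 -c "
from h import *
look()
print(togo((531,-89.8,312),1.38))"
```

```text
[ -6.7 -91.  338.2] [ 0.2 -0.3  0.2] Fx 0.1 clk 19.95
[111 134 150 139 117 104 100  96  90  92  95  89  85  91 111 137 152 155
 159 167 165 164 172 169 168 188 207 206 197 179 148 125 119 118 118 118
 117 118 118 123 137 147 135 119 114 114 115 115 115 116 115 116 116 116
 115 116 127 144 148 130 109  99  96  96  96  96  96  99 105 110]
(array([9.08, 0.75, 2.31]), array([0.012, 0.005, 0.369]))
```

Call:
send_rows:
  rows:
    - [[3, 0.3, 0, 0.012, 0.005, 0.12], [6, 0.6, 0, 0.012, 0.005, 0.25], [9.1, 0.8, 0, 0.012, 0.005, 0.37], [9.1, 0.8, 1.5, 0.012, 0.005, 0.37], [9.1, 0.8, 1.8, 0.012, 0.005, 0.37], [9.1, 0.8, 1.8, 0.012, 0.005, 0.37]]

```text
clock: 20.6
eef_pos: [529.3, -89.6, 313.5]
tool_rot: [-3.132, -0.0, 1.379]
force: [-0.1, -0.6, -0.6]
width: 0.2
gripper_force: 0.0
```

```bash
python3 -c "
from h import *
print(ctrl.read_state()['eef_pos'],togo((531,-89.8,300),1.38))"
```

```text
[529.3143741  -89.58556845 313.478092  ] (array([0.01, 0.18, 1.35]), array([-0.009, -0.   , -0.001]))
```

Call:
send_rows:
  rows:
    - [[0, 0.1, 0.4, -0.009, 0, 0], [0, 0.1, 0.8, -0.009, 0, 0], [0, 0.1, 1.2, -0.009, 0, 0], [0, 0.1, 1.2, -0.009, 0, 0]]

```text
clock: 21.0
eef_pos: [530.6, -89.3, 302.1]
tool_rot: [3.141, -0.001, 1.379]
force: [0.6, 0.1, -0.3]
width: -0.1
gripper_force: 0.0
```

Call:
send_rows:
  rows:
    - [[0, 0, 0.2, 0, 0, 0], [0, 0, 0.4, 0, 0, 0], [0, 0, 0.6, 0, 0, 0], [0, 0, 0.6, 0, 0, 0]]

```text
clock: 21.4
eef_pos: [530.8, -89.0, 296.4]
tool_rot: [3.14, -0.001, 1.38]
force: [-0.3, 0.1, -0.2]
width: -0.2
gripper_force: 0.0
```

Call:
send_rows:
  rows:
    - [[0, 0, 0.2, 0, 0, 0], [0, 0, 0.4, 0, 0, 0], [0, 0, 0.4, 0, 0, 0]]

```text
clock: 21.7
eef_pos: [531.4, -88.9, 293.1]
tool_rot: [3.138, -0.001, 1.38]
force: [-0.0, -0.5, 0.6]
width: 0.1
gripper_force: 1.0
```

Call:
send_rows:
  rows:
    - [[0, 0, 0.2, 0, 0, 0], [0, 0, 0.3, 0, 0, 0], [0, 0, 0.3, 0, 0, 0]]

```text
clock: 22.0
eef_pos: [531.2, -89.0, 290.0]
tool_rot: [3.139, -0.001, 1.38]
force: [0.2, 0.4, 2.3]
width: -0.2
gripper_force: 1.3
```

Call:
send_rows:
  rows:
    - [[0, 0, 0.2, 0, 0, 0], [0, 0, 0.4, 0, 0, 0], [0, 0, 0.4, 0, 0, 0]]

```text
clock: 22.3
eef_pos: [531.0, -89.1, 285.7]
tool_rot: [3.139, -0.001, 1.38]
force: [-0.6, -0.4, 1.9]
width: 0.1
gripper_force: 0.8
```

Call:
send_rows:
  rows:
    - [[0, 0, 0.2, 0, 0, 0], [0, 0, 0.4, 0, 0, 0], [0, 0, 0.5, 0, 0, 0]]

```text
clock: 22.6
eef_pos: [531.3, -89.0, 281.1]
tool_rot: [3.138, -0.001, 1.38]
force: [-0.0, 0.2, 6.3]
width: 0.3
gripper_force: 3.1
```

```bash
python3 - <<'E'
from h import *
look()
import cv2
a=ctrl.get_image("side")["pixels"][75:175,244:364,::-1]
cv2.imwrite("pics/q1.png",cv2.resize(a,(480,400),interpolation=cv2.INTER_CUBIC))
E
```

```text
[  0.5   0.7 281.1] [-0.   0.2  6.3] Fx 0.0 clk 22.6
[ 38  38  37  37  37  37  38  37  36  36  38  38  38  38  38  38  38  42
  53  69  80  84  83  83  82  83  84  85  85  85  84  84  86  92  97 102
 110 113 114 114 114 114 114 113 113 111 109 108 112 115 116 116 114 112
 111 109 108 106 106 108 105  98  95  95  94  94  94  96 102 107]
```

View pics/q1.png

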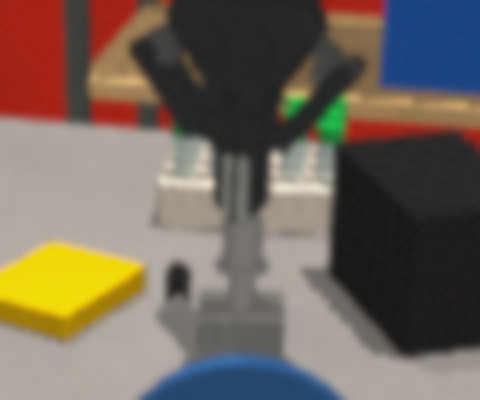

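The fingers press on the knob top at crop (240,212). The flange, at y≈265, is nearing the tower top at about 300, and the pin is sinking under 6 N. Continuing.

Call:
send_rows:
  rows:
    - [[0, 0, 0.2, 0, 0, 0], [0, 0, 0.4, 0, 0, 0], [0, 0, 0.6, 0, 0, 0]]

```text
clock: 23.0
eef_pos: [531.4, -89.0, 275.2]
tool_rot: [3.138, -0.001, 1.38]
force: [-1.0, 0.4, 6.6]
width: 0.1
gripper_force: 3.6
```

Call:
send_rows:
  rows:
    - [[0, 0, 0.2, 0, 0, 0], [0, 0, 0.4, 0, 0, 0], [0, 0, 0.6, 0, 0, 0]]

```text
clock: 23.3
eef_pos: [531.3, -89.0, 269.1]
tool_rot: [3.138, -0.001, 1.38]
force: [0.1, 0.5, 7.2]
width: -0.0
gripper_force: 3.4
```

Call:
send_rows:
  rows:
    - [[0, 0, 0.2, 0, 0, 0], [0, 0, 0.4, 0, 0, 0], [0, 0, 0.4, 0, 0, 0]]

```text
clock: 23.6
eef_pos: [531.0, -89.1, 264.7]
tool_rot: [3.139, -0.001, 1.38]
force: [0.3, 0.1, 1.5]
width: 0.5
gripper_force: 1.1
```

Call:
send_rows:
  rows:
    - [[0, 0, 0.1, 0, 0, 0], [0, 0, 0.2, 0, 0, 0], [0, 0, 0.2, 0, 0, 0]]

```text
clock: 23.9
eef_pos: [531.1, -89.0, 262.7]
tool_rot: [3.139, -0.001, 1.38]
force: [0.0, 0.2, 2.7]
width: 0.0
gripper_force: 1.3
```

Call:
send_rows:
  rows:
    - [[0, 0, 0.1, 0, 0, 0], [0, 0, 0.2, 0, 0, 0], [0, 0, 0.2, 0, 0, 0]]

```text
clock: 24.2
eef_pos: [531.1, -89.0, 260.7]
tool_rot: [3.139, -0.001, 1.38]
force: [1.1, 0.1, 4.2]
width: 0.3
gripper_force: 1.8
```

Call:
send_rows:
  rows:
    - [[0, 0, 0.1, 0, 0, 0], [0, 0, 0.2, 0, 0, 0], [0, 0, 0.2, 0, 0, 0]]

```text
clock: 24.5
eef_pos: [531.2, -89.0, 260.6]
tool_rot: [3.138, -0.001, 1.38]
force: [-4.8, 0.8, 19.3]
width: -0.2
gripper_force: 9.5
```

It stopped at 260.6 with 19 N, against an expected 261, so the flange is seated. I'll lift off and check.

Call:
send_rows:
  rows:
    - [[0, 0, -1, 0, 0, 0], [0, 0, -5, 0, 0, 0], [-4, 0, -9, 0, 0, 0], [-8, 0, -12, 0, 0, 0], [-12, 0, -12, 0, 0, 0], [-12, 0, -12, 0, 0, 0]]

```text
clock: 25.1
eef_pos: [505.8, -214.7, 379.3]
tool_rot: [3.139, 0.004, 1.369]
force: [-0.4, 0.1, -0.7]
width: -0.4
gripper_force: 0.0
```

```bash
python3 - <<'E'
from h import *
import cv2
a=ctrl.get_image("side")["pixels"][75:175,244:364,::-1];t=ctrl.get_image("top")["pixels"][:,:,::-1]
cv2.imwrite("pics/z1.png",np.hstack([cv2.resize(a,(480,400),interpolation=cv2.INTER_CUBIC),cv2.resize(t[190:290,340:420],(320,400),interpolation=cv2.INTER_CUBIC)]))
look()
E
```

```text
[ -44.7 -111.9  378. ] [0.1 1.  0.5] Fx 0.2 clk 25.2
[110 133 149 139 117 104 100  95  90  92  94  89  85  91 111 136 152 155
 159 167 165 164 172 169 168 188 200 179 156 149 148 147 148 148 148 146
 144 143 151 162 170 183 194 196 180 149 126 120 119 119 119 119 119 120
 127 140 147 144 140 126 109  99  95  95  95  96  96  99 105 110]
```

View pics/z1.png

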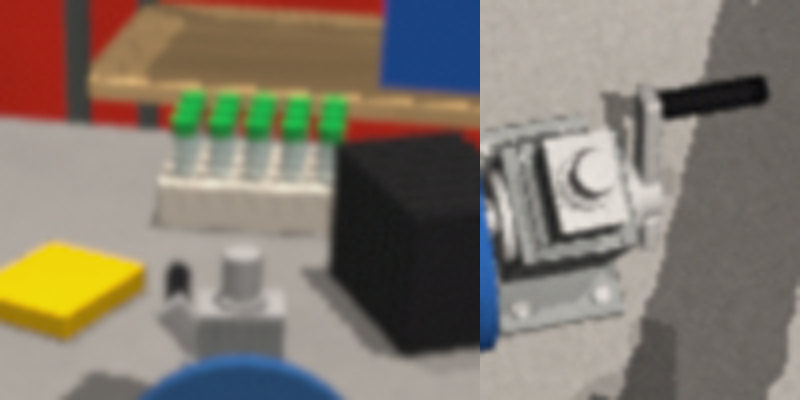

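The flange sits flat on the tower, with the knob at side crop (242,265), and the robot is clear. I'm handing in the job.

```bash
python3 -c "
from cell import ctrl
print(ctrl.finish_job())"
```

```text
the job is handed in; nothing more can be done
None
```

The mill is locked: the pin caught in the shaft's cross-hole, its flange sits flat on the tower, and the robot is clear. The job was handed in at about 25 s, and no verdict came back.

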